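Hook the operator's tally badge under the T-headed post

ROBOT

A 6-joint arm with a two-finger parallel gripper is mounted at the origin on the work surface. World frame = base frame: x ahead of the robot, y to its left, z up, the work surface at z = 0. Lengths are in m, angles in degrees, forces in N, time in s.
With the tool pointing down it reaches from about 0.325 to 0.75 m from the base axis. Payload 7.6 kg.
Tool frame: the origin (TCP) lies at the very end of the fingers, on their centre line; the grasp point (between the pads) lies 19 mm behind it (manip.grip_point_offset is the z of the grasp point in the tool frame, in m); z points along the fingers, y is the direction in which the jaws open and shut (so a half turn about z gives the same grasp; the last joint's range is limited). The gripper opens to 85 mm and grips with 20 to 120 N. Pads are 22 mm wide; open, the fingers measure 114 mm over their backs; the gripper's body (76 mm by 85 mm) begins 54 mm behind the grasp point. The pads swing forward as they close: fully open they stand 13 mm farther back than shut.
Start: joints at [65.357, 2.991, 80.254, -0, 96.75, -4.028], TCP at [0.185, 0.491, 0.231] pointing down, gripper open.
Joint ranges: [-166.34, 166.34], [-52.06, 124.39], [6.96, 135.62], [-60.46, 240.46], [14.63, 156.25], [-167.68, 167.68]. Speed limits (degrees/s): [147.25, 147.25, 172.46, 180, 180, 180].

INTERFACE

Orientations are given as [roll, pitch, yaw] about the fixed x, y, z axes, in that order (R = Rz(yaw) Ry(pitch) Rx(roll)).
In Python, from workcell import manip gives the robot as it stands. The module is installed in compiled form; this text tells all that it offers.
- The arm moves only by the tool play_rows, never from a script. Its argument "increments" is a list that holds one entry, the list of rows, each a list of 6 numbers: the shift along the world's x, y, z as a fraction of full scale, then the turn, a rotation vector about the world's x, y, z as a fraction of full scale. A call has 1 to 12 rows; each row is the pose to reach, as a shift and turn from the pose commanded when the call began; what a row does not reach only later rows make up. Full scale, the value 1, is 0.2 m for a shift and pi/2 rad for a turn. A row lasts 1/8 s, in which the tool goes at most 62.5 mm and 10.7 degrees, less where a joint would pass 70% of its speed; a pose out of reach is approached as far as the arm can. A call with a number of a shift or a turn outside -1 to 1 is refused whole. A call with a gripper value outside its range is refused whole. "grip" is the finger opening in mm, from 0 to 85.4, set as the call begins (left out, the last holds). The fingers move at their own pace and stop on an object; the grip force is fixed at half the most. Time passes only in rows, so rows that repeat a pose let the fingers close. It gives the time, the measured TCP pose, the force and the opening at its end, in the units of the state.
- manip.observe(): the state, without advancing time (a new reading comes with each control period).
- manip.snapshot(name): name is "scene" or "top" or "wrist"; returns (picture, depth): 480x640x3 uint8, red, green, blue; 480x640 float32, m along the optical axis (not along the pixel's ray), 0 where there is no reading.
- manip.camera_model(name): a dict with "camera_matrix" (3x3 intrinsics, pixels), "extrinsics" (4x4, takes a point from camera to world coordinates). Camera axes: x right, y down, z forward; pixel columns grow to the right and rows downward; lengths in m; the calibration is good to about 2 mm. A picture is of the moment at which its call begins: read the wrist's pose just before it. camera_model takes no time and is no camera call; for the wrist camera it gives the pose at the moment of the call.
- manip.close_job(): hands the job in, once; it reports no verdict.
The state is a dict: "time": time; "joint_positions": joint angles; "joint_velocities": joint speeds; "tau": joint torques, N m; "eef_pos": TCP position; "ee_rot": TCP orientation; "ft_force": force on the tool from outside, world axes, zero at the start; "ft_torque": the same for the moment, N m; "grip_width": finger opening in m.
Only numpy, scipy, OpenCV 4.12 (cv2) and the standard library are available. Lean on these libraries where they do the work, as an engineer would, in place of code of your own. Each camera call takes 0.05 s, during which the arm holds its last target.

TASK

Sign the operator on at the radio table: take the steel tally badge with the long eye by its black grip, tilt it so that the eye passes the wide head of the T-shaped post, and level it again beneath the head. Leave it lying flat on the post's wooden block, with its eye roughly centred under the head, so that it cannot be lifted straight off, and let go of it.

Things in the scene. Friction and masses are not known exactly. Their poses are not given: they have to be found in the camera images.
- badge_eye (a point): centre of the long eye of the steel badge to use, half-way up its 5 mm plate: a through hole 74 mm (x) by 36 mm (y), 9 mm of steel round it. Badge lies flat, z up, x from eye to grip; plate 54 mm wide, reaching 46 mm to -x and 95 mm to +x of here; 100 to 190 g. Two other badges of the same outline and grip have short square eyes (36 and 16 mm) that cannot pass the post's head.
- badge_grip (a point): centre of that badge's black grip, a block 36 mm long (x), 16 mm wide (y), fixed on the plate 70 mm along x from the eye's centre; its top is 35 mm and this point 20 mm above the plate's underside. Axes as badge_eye's. Take it from above, closing along y.
- post_head (a point): middle of the top face of the T-post's head, z up: a steel bar 82 mm long (x), 16 wide, 8 thick, on a 12 mm round stem, its underside 34 mm above the top of a fixed wooden block (200 by 100 by 18 mm). Too long for the eye when level: tilt the badge about 30 degrees, pass one end of the eye under one end of the head up to the stem, then level it past the other end. Either way round.
Mind the look-alikes: they are no part of the job. There is more than one size of the part that bears post_head; the job needs the largest.

How it is judged:
By the outcome, as a careful person would: the job done as asked, in the order asked, and still so for the second after the job is handed in, with the robot touching nothing.
It also fails if it takes over 45 s, if anything falls off the work surface, if the arm or the gripper's body presses on something with over 40 N, if the wrist force passes 120 N, or if a joint passes its speed limit or range.

## Working session

There is one attempt and no reset: what is moved stays moved. The work goes in short steps, Python scripts to look and compute and a tool call to move; the robot and the scene stay as the last step left them, time stands still between calls to the robot, and variables do not carry over. Pictures are saved under pics/ and viewed, and the job is handed in when it is done.

Besides the shell and the picture viewer there is one more tool, called after "Emit:" as name([rows], argument=value, ...), one row to a line, values as JSON. play_rows: Moves the arm, as the interface text tells. Its arguments: {"type":"object","properties":{"increments":{"type":"array"},"grip":{"type":"number"}},"required":["increments"]}

```bash
mkdir -p pics; cat > h.py <<'E'
import numpy as np, cv2
from workcell import manip
def snap(n,f):
    m=manip.camera_model(n); p,d=manip.snapshot(n)
    cv2.imwrite(f'pics/{f}.png',p[:,:,::-1]); np.savez(f'{f}.npz',p=p,d=d,K=m['camera_matrix'],E=m['extrinsics'])
    return p,d,m
def load(f):
    z=np.load(f+'.npz'); return z['p'],z['d'],dict(camera_matrix=z['K'],extrinsics=z['E'])
def ray(m,u,v,z):
    K=np.array(m['camera_matrix']);E=np.array(m['extrinsics'])
    r=E[:3,:3]@np.linalg.solve(K,[u,v,1.]);o=E[:3,3]
    return o+r*(z-o[2])/r[2]
def cloud(d,m):
    K=np.array(m['camera_matrix']);E=np.array(m['extrinsics'])
    v,u=np.mgrid[:480,:640]
    P=np.stack([(u-K[0,2])/K[0,0]*d,(v-K[1,2])/K[1,1]*d,d],-1)
    return P@E[:3,:3].T+E[:3,3]
E
python3 - <<'E'
from h import *
for n in('scene','top'):
    p,d,m=snap(n,n+'0'); print(n,np.round(m['extrinsics'],3).tolist(),np.round(m['camera_matrix'],1).tolist())
s=manip.observe();print(s['eef_pos'],s['ee_rot'],s['ft_force'],s['time'],manip.grip_point_offset)
E
```

```text
scene [[0.759, 0.457, -0.464, 0.913], [0.651, -0.546, 0.528, -0.512], [-0.012, -0.702, -0.712, 0.758], [0.0, 0.0, 0.0, 1.0]] [[479.8, 0.0, 328.3], [0.0, 479.8, 245.4], [0.0, 0.0, 1.0]]
top [[0.103, -0.974, 0.202, 0.247], [-0.995, -0.101, 0.024, 0.002], [-0.003, -0.203, -0.979, 1.02], [0.0, 0.0, 0.0, 1.0]] [[452.4, 0.0, 324.6], [0.0, 452.4, 238.3], [0.0, 0.0, 1.0]]
[0.18470498 0.49114891 0.23056806] [-1.79920832e+02 -5.26397632e-03  1.59385172e+02] [-0.07132677 -0.04141955  0.28542915] 0.1 -0.0187
```

View pics/scene0.png

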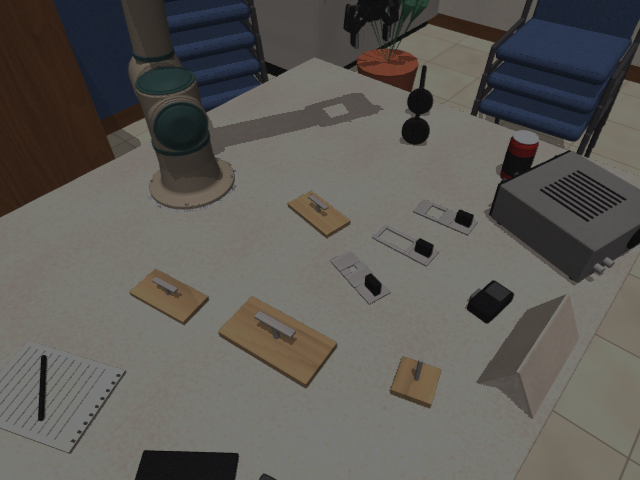

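View pics/top0.png

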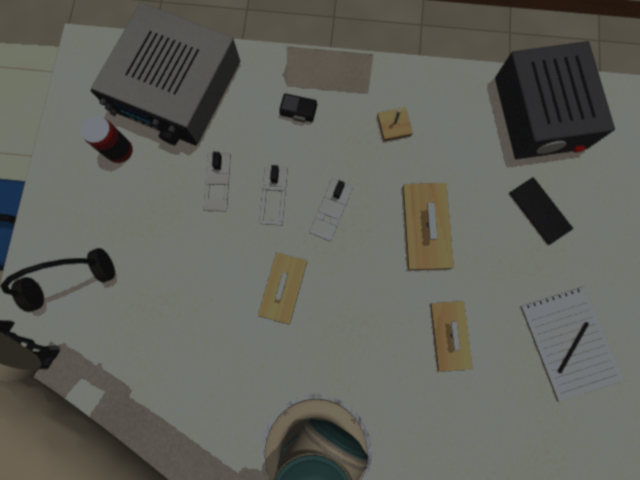

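Badge candidates (top view): (217,181) with a medium square eye, (273,195) with a long eye, and (331,210) with a small eye. Post candidates: (430,222) the largest, (283,287), (453,335), and a hook block at (395,122). I choose the badge at (273,195) and the post at (430,222), and will check both in a crop.

```bash
python3 - <<'E'
from h import *
p,d,m=load('top0')
a=cv2.resize(p[140:250,190:360],None,fx=4.5,fy=4.5,interpolation=cv2.INTER_CUBIC)[:,:,::-1]
cv2.imwrite('pics/c1.png',cv2.convertScaleAbs(a,alpha=1.3))
a=cv2.resize(p[170:280,390:470],None,fx=5,fy=5,interpolation=cv2.INTER_CUBIC)[:,:,::-1]
cv2.imwrite('pics/c2.png',cv2.convertScaleAbs(a,alpha=1.3))
p,d,m=load('scene0')
a=cv2.resize(p[190:390,210:480],None,fx=2.9,fy=2.9,interpolation=cv2.INTER_CUBIC)[:,:,::-1]
cv2.imwrite('pics/c3.png',cv2.convertScaleAbs(a,alpha=1.3))
E
```

```text
(no output)
```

View pics/c1.png

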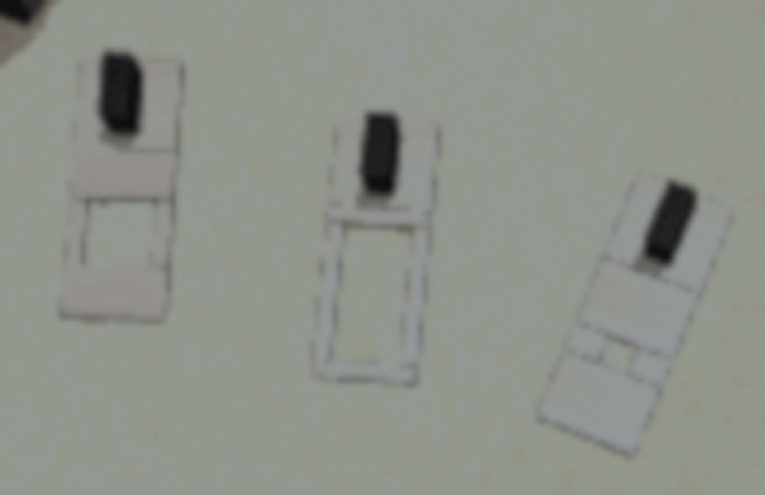

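View pics/c2.png

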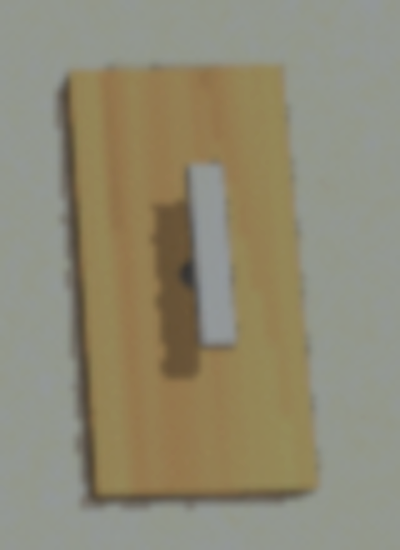

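View pics/c3.png

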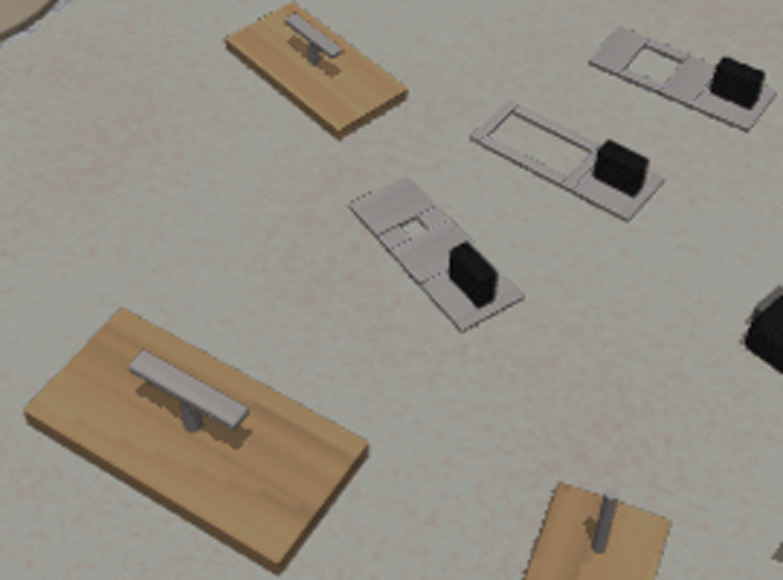

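The crops confirm it: the middle badge has the long eye and the post at (430,222) has the largest head. Next I measure both.

```bash
python3 - <<'E'
from h import *
p,d,m=load('top0')
def c(pts,s,o,z): 
    return np.array([ray(m,(x+.5)/s-.5+o[0],(y+.5)/s-.5+o[1],z) for x,y in pts])
pl=c([(335,120),(440,125),(417,384),(315,378)],4.5,(190,140),.005)
print('plate',pl.round(4).tolist()); ctr=pl.mean(0); ax=(pl[0]+pl[1]-pl[2]-pl[3])/2; L=np.linalg.norm(ax); ax/=L
print(ctr,L,np.linalg.norm(pl[0]-pl[1]),np.degrees(np.arctan2(ax[1],ax[0])),'eye',ctr-ax*.0245,'grip',ctr+ax*.0455)
hd=c([(189,164),(221,163),(236,347),(201,350)],5,(390,170),.060)
hx=(hd[0]+hd[1]-hd[2]-hd[3])/2
print('head',hd.mean(0),np.linalg.norm(hx),np.degrees(np.arctan2(hx[1],hx[0])))
bl=c([(70,68),(283,66),(316,488),(96,494)],5,(390,170),.018)
print('block',bl.mean(0),bl.round(3).tolist())
# scene
p,d,m=load('scene0')
C=cloud(d,m)
g=(p.max(2)<50)&(C[...,2]>.012)&(C[...,2]<.05)
n,l,st,ce=cv2.connectedComponentsWithStats(g.astype(np.uint8))
for i in range(1,n):
    if 40<st[i,4]<3000: q=C[l==i]; print(ce[i],st[i,4],np.median(q,0).round(3),q.min(0).round(3),q.max(0).round(3))
hd=np.array([ray(m,210+x/2.9,190+y/2.9,.060) for x,y in [(143,351),(248,409),(235,425),(131,366)]])
print('head scene',hd.round(4).tolist(),hd.mean(0))
pl=np.array([ray(m,210+x/2.9,190+y/2.9,.005) for x,y in [(515,102),(664,179),(628,217),(471,135)]])
print('plate scene',pl.round(4).tolist(),pl.mean(0))
pt=np.array([ray(m,210+x/2.9,190+y/2.9,.035) for x,y in [(606,141),(648,158),(640,172),(597,152)]])
print('grip top scene',pt.mean(0))
E
```

```text
plate [[0.615, 0.1874, 0.005], [0.6179, 0.132, 0.005], [0.4776, 0.127, 0.005], [0.4754, 0.1794, 0.005]]
[0.54650843 0.15643953 0.005     ] 0.1401115307422911 0.05543262171724352 2.678928382313733 eye [0.52203521 0.15529442 0.005     ] grip [0.59195871 0.15856616 0.005     ]
head [ 0.50833325 -0.20369274  0.06      ] 0.08317764625431955 7.235592297482424
block [ 0.50958391 -0.2038425   0.018     ] [[0.602, -0.142, 0.018], [0.613, -0.241, 0.018], [0.418, -0.265, 0.018], [0.405, -0.168, 0.018]]
[249.30952381   2.14285714] 42 [-0.791  0.941  0.02 ] [-0.856  0.904  0.012] [-0.771  0.963  0.035]
[599.64444444   3.27777778] 90 [0.383 1.841 0.028] [0.334 1.822 0.012] [0.42  1.856 0.046]
[627.23870968   7.03870968] 155 [0.486 1.851 0.032] [0.434 1.833 0.012] [0.534 1.866 0.05 ]
[55.74285714 36.94285714] 70 [-1.073  0.207  0.033] [-1.085  0.187  0.014] [-1.061  0.222  0.05 ]
[39.8671875 42.09375  ] 128 [-1.075  0.142  0.034] [-1.083  0.121  0.012] [-1.062  0.172  0.05 ]
[14.104 51.16 ] 125 [-1.073  0.047  0.032] [-1.083  0.021  0.012] [-1.062  0.075  0.05 ]
[ 2.32727273 55.78181818] 55 [-1.075
[... 813 characters left out ...]
38] 173 [0.919 0.408 0.038] [0.902 0.355 0.015] [0.938 0.455 0.05 ]
[372.625     283.5462963] 216 [0.574 0.004 0.032] [ 0.553 -0.005  0.012] [0.59  0.018 0.038]
[490.19384902 300.41752097] 1073 [0.771 0.117 0.027] [0.734 0.08  0.012] [0.798 0.168 0.033]
[ 42.01101928 388.24793388] 363 [ 0.279 -0.531  0.015] [ 0.216 -0.562  0.012] [ 0.33  -0.497  0.019]
head scene [[0.4704, -0.201, 0.06], [0.5501, -0.1902, 0.06], [0.552, -0.2035, 0.06], [0.4731, -0.2137, 0.06]] [ 0.5114007  -0.20211182  0.06      ]
plate scene [[0.4837, 0.1832, 0.005], [0.6185, 0.1856, 0.005], [0.6187, 0.1357, 0.005], [0.4795, 0.1309, 0.005]] [0.55010423 0.15884369 0.005     ]
grip top scene [0.59463956 0.15891617 0.035     ]
```

Emit:
play_rows([
  [[0.12, -0.1, 0, 0, 0, 0.03], [0.33, -0.27, 0, 0, 0, 0.08], [0.55, -0.45, 0, 0, 0, 0.14], [0.78, -0.64, 0, 0, 0, 0.2], [1, -0.82, 0, 0, 0, 0.257]],
], grip=60)

```text
time: 0.72
eef_pos: [0.3859, 0.3259, 0.231]
ee_rot: [-180.0, -0.0, -177.3]
ft_force: [1.0, 0.6, 1.0]
grip_width: 0.06
```

Emit:
play_rows([
  [[0.22, -0.18, -0.1, 0, 0, 0], [0.45, -0.37, -0.2, 0, 0, 0], [0.68, -0.56, -0.35, 0, 0, 0], [0.88, -0.73, -0.5, 0, 0, 0], [0.98, -0.82, -0.55, 0, 0, 0], [1, -0.84, -0.55, 0, 0, 0], [1, -0.84, -0.55, 0, 0, 0], [1, -0.84, -0.55, 0, 0, 0]],
])

```text
time: 1.72
eef_pos: [0.5845, 0.1605, 0.1223]
ee_rot: [180.0, 0.1, -177.4]
ft_force: [0.1, -0.4, 0.6]
grip_width: 0.0601
```

```bash
python3 - <<'E'
from h import *
s=manip.observe();print(s['eef_pos'],s['ee_rot'],s['ft_force'],s['time'],s['joint_positions'],s['grip_width'])
p,d,m=snap('wrist','w1')
print(np.round(m['extrinsics'],3).tolist())
E
```

```text
[0.58450108 0.16051476 0.12234589] [ 1.79969490e+02  7.52009048e-02 -1.77407226e+02] [ 0.10133697 -0.36260237  0.58737188] 1.725 [ 1.18574309e+01  1.91954444e+01  7.43796388e+01  1.80415803e-02
  8.63457851e+01 -8.07365010e+01] 0.06012221316579728
[[-0.046, 0.947, 0.317, 0.503], [0.999, 0.043, 0.015, 0.157], [0.0, 0.318, -0.948, 0.262], [0.0, 0.0, 0.0, 1.0]]
```

View pics/w1.png

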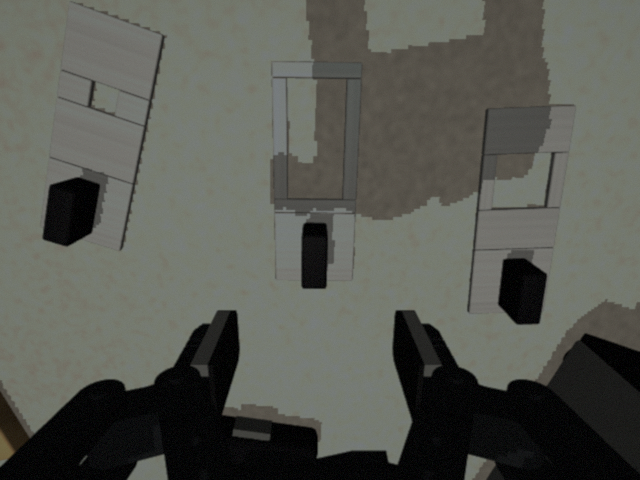

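The wrist view shows the long-eye badge centred ahead, with plate corners at about (272,62), (362,62), (353,280) and (276,280), and the grip at (315,250).

```bash
python3 - <<'E'
from h import *
p,d,m=load('w1')
pl=np.array([ray(m,u,v,.005) for u,v in [(276,280),(353,280),(362,62),(272,62)]])
ax=(pl[0]+pl[1]-pl[2]-pl[3])/2;L=np.linalg.norm(ax);ax/=L;c=pl.mean(0)
print(c,L,np.linalg.norm(pl[0]-pl[1]),np.degrees(np.arctan2(ax[1],ax[0])),'grip',c+ax*.0455)
C=cloud(d,m);q=C[(p.max(2)<60)&(C[...,2]>.03)&(C[...,2]<.04)&(abs(C[...,0]-.59)<.04)&(abs(C[...,1]-.158)<.02)]
print(len(q),q.mean(0),q.min(0),q.max(0),cv2.minAreaRect((q[:,:2]*1000).astype(np.float32)))
E
```

```text
[0.54664078 0.159449   0.005     ] 0.1387734867786167 0.053486158970493136 1.9624308711745606 grip [0.59211409 0.16100711 0.005     ]
1358 [0.59105593 0.16054516 0.03245374] [0.57401861 0.15254076 0.0300362 ] [0.60971928 0.16870184 0.03482191] ((591.940185546875, 160.7512664794922), (35.83909225463867, 15.291410446166992), 2.005321979522705)
```

Emit:
play_rows([
  [[0.02, 0.003, -0.1, 0, 0, -0.006], [0.037, 0.005, -0.22, 0, 0, -0.006], [0.037, 0.005, -0.34, 0, 0, -0.006], [0.037, 0.005, -0.44, 0, 0, -0.006], [0.037, 0.005, -0.51, 0, 0, -0.006], [0.037, 0.005, -0.55, 0, 0, -0.006], [0.037, 0.005, -0.55, 0, 0, -0.006]],
])

```text
time: 2.65
eef_pos: [0.5921, 0.1604, 0.011]
ee_rot: [-180.0, -0.0, -178.0]
ft_force: [0.3, -0.3, 0.4]
grip_width: 0.06
```

Emit:
play_rows([
  [[0, 0, -0.01, 0, 0, 0], [0, 0, -0.01, 0, 0, 0], [0, 0, -0.01, 0, 0, 0], [0, 0, -0.01, 0, 0, 0], [0, 0, -0.01, 0, 0, 0], [0, 0, -0.01, 0, 0, 0], [0, 0, -0.01, 0, 0, 0], [0, 0, -0.01, 0, 0, 0]],
], grip=0)

```text
time: 3.65
eef_pos: [0.5927, 0.1605, 0.01]
ee_rot: [180.0, 0.1, -178.0]
ft_force: [-0.5, 0.5, 5.6]
grip_width: 0.0151
```

Emit:
play_rows([
  [[0, 0, 0.05, 0, 0, 0], [0, 0, 0.2, 0, 0, 0], [0, 0, 0.4, 0, 0, 0], [0, 0, 0.6, 0, 0, 0], [0, 0, 0.75, 0, 0, 0], [0, 0, 0.85, 0, 0, 0], [0, 0, 0.85, 0, 0, 0]],
])

```text
time: 4.53
eef_pos: [0.5928, 0.1605, 0.181]
ee_rot: [180.0, 0.2, -178.0]
ft_force: [0.9, -0.0, -2.1]
grip_width: 0.0148
```

```bash
python3 - <<'E'
from h import *
s=manip.observe();print(s['eef_pos'],s['ee_rot'],s['ft_force'],s['time'],s['grip_width'])
p,d,m=snap('wrist','w2')
E
```

```text
[0.59276957 0.16051115 0.18100828] [ 1.79967634e+02  1.65222869e-01 -1.78024889e+02] [ 0.90627617 -0.02502953 -2.10679003] 4.525 0.014826140769745725
```

View pics/w2.png

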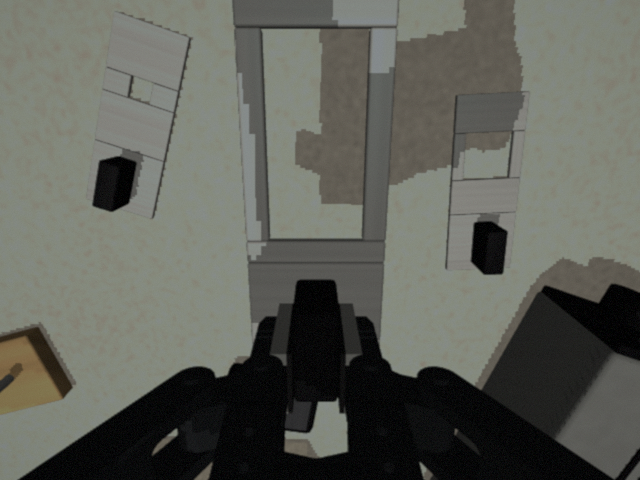

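The badge is held: the eye is visible at (315,130) and the plate looks straight. Next I measure its pose relative to the tool.

```bash
python3 - <<'E'
from h import *
p,d,m=load('w2');C=cloud(d,m)
for (u0,u1,v0,v1) in [(240,390,8,20),(242,258,60,220),(373,385,60,220),(255,380,270,285)]:
    q=C[v0:v1,u0:u1].reshape(-1,3);q=q[(q[:,2]>.12)]
    print(q.mean(0).round(4),q.std(0).round(4))
K=(abs(C[...,2]-.175)<.025)&(C[...,0]>.45)&(C[...,0]<.56)&(abs(C[...,1]-.16)<.04)
q=C[K];A=np.c_[q[:,:2],np.ones(len(q))];x=np.linalg.lstsq(A,q[:,2],rcond=None)[0];print(len(q),x[:2]*57.3,'z under TCP',x@[.5928,.1605,1])
z=x@[.52,.16,1]
# eye inner corners
e=np.array([ray(m,u,v,z) for u,v in [(262,28),(370,28),(363,239),(269,239)]]);print(z,e.round(4).tolist(),e.mean(0))
print(q.min(0),q.max(0))
E
```

```text
[0.4822 0.1569 0.1737] [0.0018 0.014  0.007 ]
[0.5224 0.1353 0.174 ] [0.0157 0.0021 0.0089]
[0.5215 0.1809 0.1739] [0.0159 0.0022 0.0083]
[0.5742 0.161  0.1749] [0.0052 0.0143 0.0113]
16152 [-0.01894863 -0.00942181] z under TCP 0.17317841924207894
0.17320257580341836 [[0.487, 0.1398, 0.1732], [0.4857, 0.1752, 0.1732], [0.5584, 0.1782, 0.1732], [0.5597, 0.142, 0.1732]] [0.52268192 0.15879745 0.17320258]
[0.47723628 0.13009592 0.16809008] [0.55999666 0.18670083 0.17630831]
```

Emit:
play_rows([
  [[-0.02, -0.08, 0.02, 0, 0, 0.01], [-0.06, -0.25, 0.06, 0, 0, 0.02], [-0.11, -0.45, 0.1, 0, 0, 0.03], [-0.16, -0.66, 0.15, 0, 0, 0.045], [-0.2, -0.86, 0.2, 0, 0, 0.055], [-0.23, -1, 0.2, 0, 0, 0.059]],
])

```text
time: 5.32
eef_pos: [0.5455, -0.0412, 0.2184]
ee_rot: [180.0, -0.1, -172.8]
ft_force: [0.1, 0.5, -1.8]
grip_width: 0.0148
```

Emit:
play_rows([
  [[0, -0.1, 0, 0, 0, 0], [0, -0.22, 0, 0, 0, 0], [0, -0.28, 0, 0, 0, 0], [0, -0.3, 0, 0, 0, 0], [0, -0.3, 0, 0, 0, 0], [0, -0.3, 0, 0, 0, 0]],
])

```text
time: 6.08
eef_pos: [0.5463, -0.0989, 0.2193]
ee_rot: [180.0, -0.0, -172.7]
ft_force: [-1.2, 0.3, -1.3]
grip_width: 0.0146
```

```bash
python3 - <<'E'
from h import *
s=manip.observe();print(s['eef_pos'],s['ee_rot'],s['ft_force'],s['time'],s['grip_width'])
p,d,m=snap('wrist','w3')
E
```

```text
[ 0.54631378 -0.09890167  0.21929246] [ 1.79981144e+02 -1.09961989e-03 -1.72663968e+02] [-1.16427513  0.31899768 -1.29301496] 6.075 0.014629718222034328
```

View pics/w3.png

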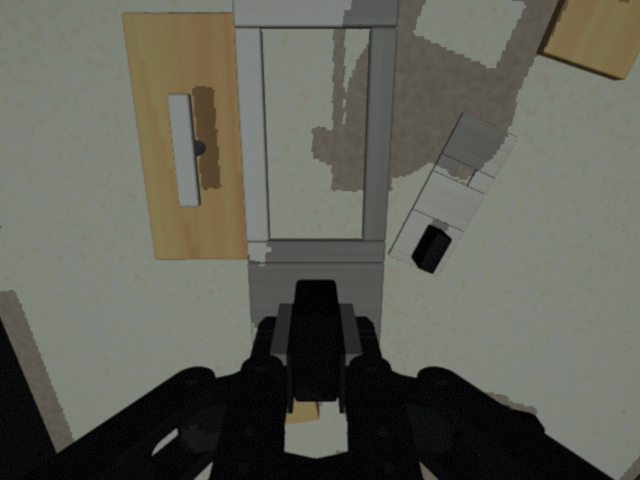

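The head's corners are at about (169,94), (189,94), (200,205) and (180,206), and the block is fully visible on its left.

```bash
python3 - <<'E'
from h import *
p,d,m=load('w3')
g=p[80:220,150:215];cv2.imwrite('pics/c4.png',cv2.resize(g,None,fx=4,fy=4)[:,:,::-1])
C=cloud(d,m)
K=(C[...,2]>.053)&(C[...,2]<.068)&(abs(C[...,0]-.51)<.07)&(abs(C[...,1]+.2)<.04)
hsv=cv2.cvtColor(p,cv2.COLOR_RGB2HSV)
K2=K&(hsv[...,1]<60)
q=C[K2];print(K.sum(),len(q),q.mean(0),q.std(0),cv2.minAreaRect((q[:,:2]*1000).astype(np.float32)))
hd=np.array([ray(m,u,v,.06) for u,v in [(168,94),(189,94),(200.5,206),(180,206.5)]])
ax=(hd[2]+hd[3]-hd[0]-hd[1])/2;print(hd.mean(0),np.linalg.norm(ax),np.degrees(np.arctan2(ax[1],ax[0])))
e=np.array([ray(m,u,v,.212) for u,v in [(262,28),(370,28),(363,239),(269,239)]]);print(e.mean(0))
E
```

```text
2580 2524 [ 0.50621056 -0.20109301  0.05732806] [0.02310411 0.0055212  0.00099356] ((508.27099609375, -201.4812469482422), (80.97612762451172, 16.332246780395508), 7.688172817230225)
[ 0.50768876 -0.19947301  0.06      ] 0.08000522509594951 7.584307429165776
[ 0.47669738 -0.1071797   0.212     ]
```

Emit:
play_rows([
  [[0, -0.1, 0, 0, 0, 0], [0, -0.25, -0.02, 0.006, -0.04, 0], [0, -0.38, -0.05, 0.015, -0.11, 0.003], [0, -0.46, -0.08, 0.025, -0.19, 0.003], [0, -0.483, -0.1, 0.034, -0.26, 0.003], [0, -0.483, -0.1, 0.041, -0.31, 0.003], [0, -0.483, -0.1, 0.044, -0.33, 0.003], [0, -0.483, -0.1, 0.044, -0.33, 0.003], [0, -0.483, -0.1, 0.044, -0.33, 0.003]],
])

```text
time: 7.25
eef_pos: [0.5466, -0.1963, 0.1997]
ee_rot: [179.9, 29.9, -172.4]
ft_force: [-0.4, -0.2, -1.0]
grip_width: 0.0153
```

```bash
python3 - <<'E'
from h import *
s=manip.observe();print(s['eef_pos'],s['ee_rot'],s['ft_force'],s['time'],s['grip_width'])
from scipy.spatial.transform import Rotation as R
r=R.from_euler('xyz',s['ee_rot'],degrees=True).as_matrix();print(r.round(3))
snap('wrist','w4');snap('scene','s4')
E
```

```text
[ 0.54657254 -0.19627473  0.19973198] [ 179.92920101   29.93882482 -172.42379836] [-0.39160242 -0.16560259 -0.96058571] 7.25 0.015251111793043781
[[-0.859 -0.132  0.495]
 [-0.114  0.991  0.067]
 [-0.499  0.001 -0.867]]
```

View pics/w4.png

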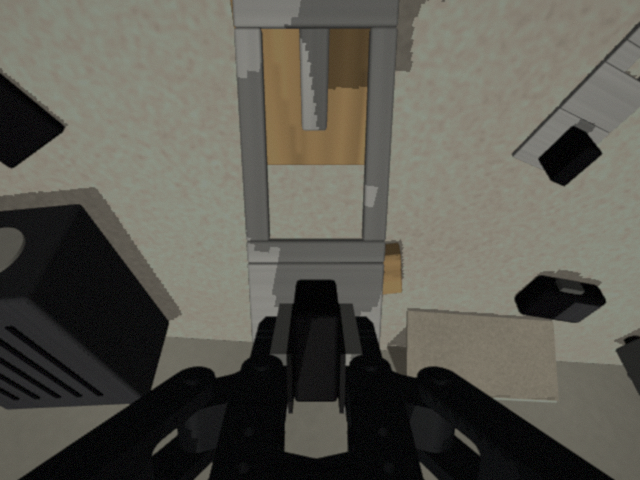

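View pics/s4.png

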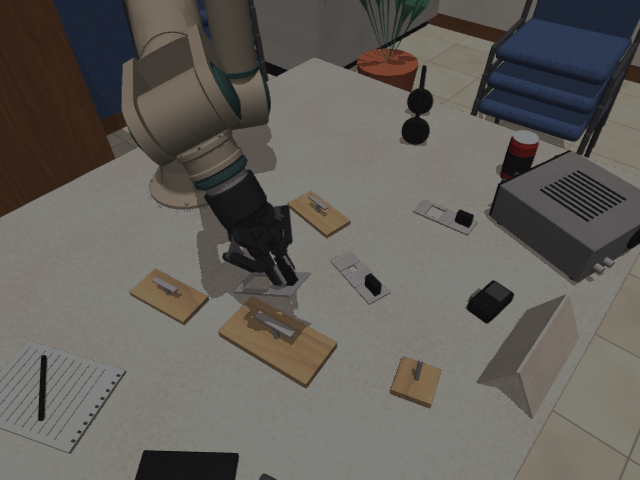

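The tilt is 30° and the head (u≈314) sits laterally centred in the eye (u≈315). I descend vertically by 100 mm.

Emit:
play_rows([
  [[0, 0, -0.05, 0, 0, 0], [0, 0, -0.13, 0, 0, 0], [0, 0, -0.2, 0, 0, 0], [0, 0, -0.27, 0, 0, 0], [0, 0, -0.33, 0, 0, 0], [0, 0, -0.38, 0, 0, 0], [0, 0, -0.43, 0, 0, 0], [0, 0, -0.47, 0, 0, 0], [0, 0, -0.49, 0, 0, 0], [0, 0, -0.5, 0, 0, 0], [0, 0, -0.5, 0, 0, 0]],
])

```text
time: 8.72
eef_pos: [0.5463, -0.1962, 0.0995]
ee_rot: [179.9, 30.0, -172.5]
ft_force: [-0.4, 0.5, -0.5]
grip_width: 0.0151
```

```bash
python3 - <<'E'
from h import *
s=manip.observe();print(s['eef_pos'],s['ee_rot'],s['ft_force'],s['time'],s['grip_width'])
p,d,m=snap('wrist','w5');p,d,m=snap('scene','s5')
cv2.imwrite('pics/s5c.png',cv2.resize(p[220:400,180:380],None,fx=3.3,fy=3.3,interpolation=cv2.INTER_CUBIC)[:,:,::-1])
E
```

```text
[ 0.54633359 -0.19623727  0.09948692] [ 179.9053657    29.97821767 -172.46130038] [-0.42366951  0.53456652 -0.45474079] 8.725 0.01510256502075925
```

View pics/w5.png

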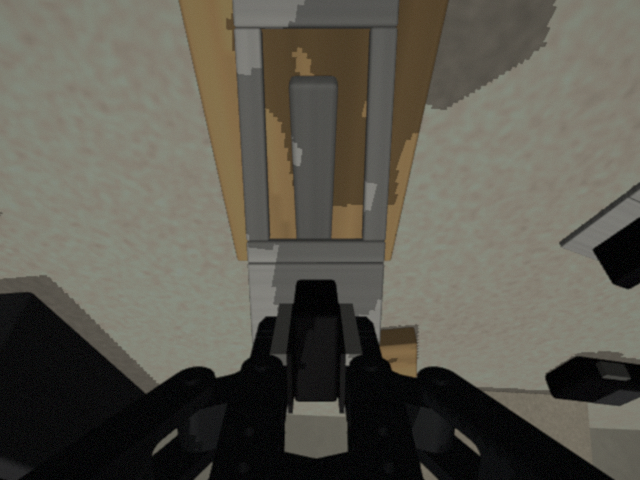

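View pics/s5c.png

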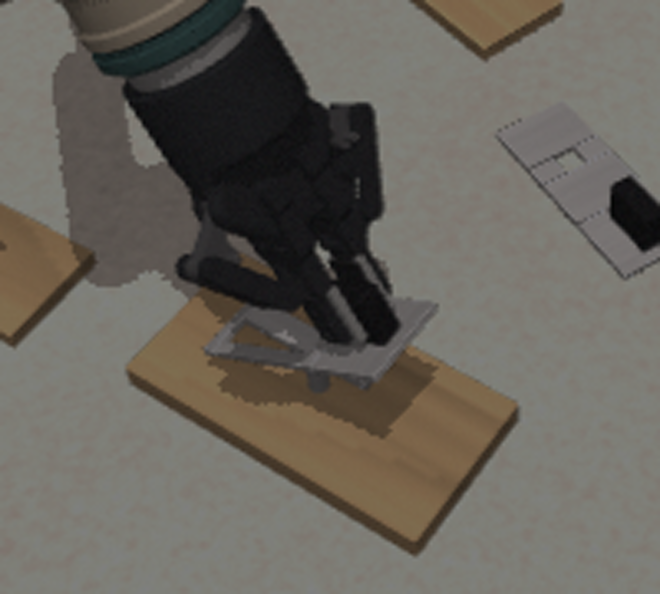

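The head's end (313,78) is inside the eye. I slide 38 mm along the head toward the stem.

Emit:
play_rows([
  [[0.02, 0.003, 0, 0, 0, 0], [0.05, 0.007, 0, 0, 0, 0], [0.08, 0.011, 0, 0, 0, 0], [0.11, 0.015, 0, 0, 0, 0], [0.14, 0.019, 0, 0, 0, 0], [0.165, 0.022, 0, 0, 0, 0], [0.185, 0.025, 0, 0, 0, 0], [0.185, 0.025, 0, 0, 0, 0], [0.185, 0.025, 0, 0, 0, 0]],
])

```text
time: 9.95
eef_pos: [0.5831, -0.1912, 0.0992]
ee_rot: [179.9, 30.0, -172.5]
ft_force: [0.8, -0.3, -1.3]
grip_width: 0.0148
```

```bash
python3 - <<'E'
from h import *
s=manip.observe();print(s['eef_pos'],s['ee_rot'],s['ft_force'],s['time'],s['grip_width'])
p,d,m=snap('wrist','w6')
# left inner edge position
P=s['eef_pos'];a=np.array([.9912,.1323]);H=np.array([.508,-.2005])
print('tcp X',(P[:2]-H)@a, 'lat',(P[:2]-H)@[-a[1],a[0]])
# waypoints for levelling about L
X=(P[:2]-H)@a;Z=P[2];b=np.radians(30)
L=np.array([X,Z])-.107*np.array([np.cos(b),np.sin(b)])-.0075*np.array([-np.sin(b),np.cos(b)]);print('L',L)
for t in(25,20,15,10,5,0):
    b=np.radians(t);T=L+.107*np.array([np.cos(b),np.sin(b)])+.0075*np.array([-np.sin(b),np.cos(b)])
    dx=(T[0]-X);r=(30-t)/90
    print(t,np.round([dx*a[0]/.2,dx*a[1]/.2,(T[1]-Z)/.2,-.1323*r,.9912*r,0],3))
E
```

```text
[ 0.58311337 -0.19118533  0.09921791] [ 179.88819798   29.95195435 -172.47076853] [ 0.81030572 -0.2877718  -1.26278129] 9.95 0.014808320778839892
tcp X 0.0756847047143977 lat -0.0007047988432119668
L [-0.01323001  0.03922272]
25 [ 0.024  0.003 -0.04  -0.007  0.055  0.   ]
20 [ 0.045  0.006 -0.082 -0.015  0.11   0.   ]
15 [ 0.062  0.008 -0.125 -0.022  0.165  0.   ]
10 [ 0.075  0.01  -0.17  -0.029  0.22   0.   ]
5 [ 0.084  0.011 -0.216 -0.037  0.275  0.   ]
0 [ 0.09   0.012 -0.262 -0.044  0.33   0.   ]
```

View pics/w6.png

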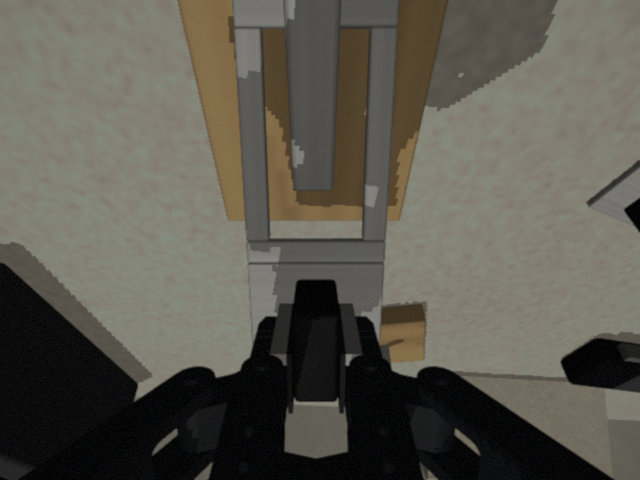

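The left frame bar is now under the head and the head's far end (313,188) is clear inside the eye. I level about the left inner edge.

Emit:
play_rows([
  [[0.012, 0.002, -0.02, -0.003, 0.027, 0], [0.024, 0.003, -0.04, -0.007, 0.055, 0], [0.035, 0.005, -0.061, -0.011, 0.083, 0], [0.045, 0.006, -0.082, -0.015, 0.11, 0], [0.054, 0.007, -0.104, -0.018, 0.138, 0], [0.062, 0.008, -0.125, -0.022, 0.165, 0], [0.075, 0.01, -0.17, -0.029, 0.22, 0], [0.084, 0.011, -0.216, -0.037, 0.275, 0], [0.088, 0.012, -0.24, -0.041, 0.305, 0], [0.09, 0.012, -0.262, -0.044, 0.33, 0], [0.09, 0.012, -0.262, -0.044, 0.33, 0], [0.09, 0.012, -0.262, -0.044, 0.33, 0]],
])

```text
time: 11.5
eef_pos: [0.6012, -0.1889, 0.0471]
ee_rot: [179.9, 0.0, -172.5]
ft_force: [-0.0, -0.1, -2.1]
grip_width: 0.015
```

```bash
python3 - <<'E'
from h import *
s=manip.observe();print(s['eef_pos'],s['ee_rot'],s['ft_force'],s['time'],s['grip_width'])
p,d,m=snap('wrist','w7')
P=s['eef_pos'];a=np.array([.9912,.1323]);H=np.array([.508,-.2005])
D=H+.07*a-P[:2];print(D/.2,(.0285-P[2])/.2)
E
```

```text
[ 0.60117851 -0.18890009  0.04705261] [ 1.79929934e+02  2.99474603e-02 -1.72467332e+02] [-0.04609826 -0.11655327 -2.11188259] 11.5 0.014996494253127674
[-0.11897257 -0.01169457] -0.09276306132197144
```

View pics/w7.png

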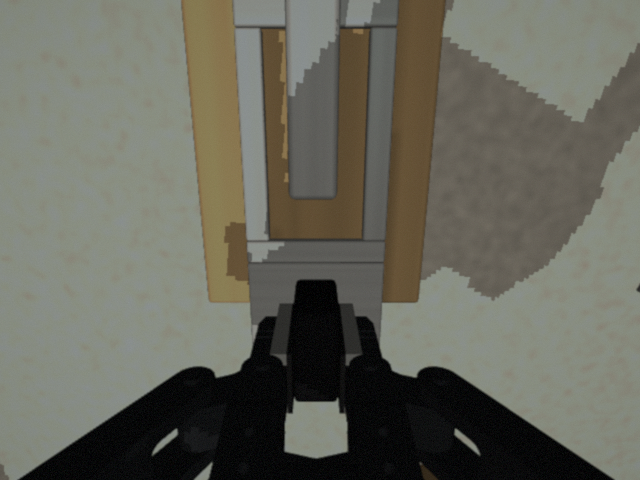

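Level beneath the head, no contact forces. I centre it (−24 mm along x) and then lower it.

Emit:
play_rows([
  [[-0.015, -0.001, 0, 0, 0, 0], [-0.04, -0.004, 0, 0, 0, 0], [-0.07, -0.007, 0, 0, 0, 0], [-0.095, -0.01, 0, 0, 0, 0], [-0.115, -0.012, -0.01, 0, 0, 0], [-0.119, -0.012, -0.03, 0, 0, 0], [-0.119, -0.012, -0.05, 0, 0, 0], [-0.119, -0.012, -0.07, 0, 0, 0], [-0.119, -0.012, -0.08, 0, 0, 0], [-0.119, -0.012, -0.09, 0, 0, 0], [-0.119, -0.012, -0.09, 0, 0, 0], [-0.119, -0.012, -0.09, 0, 0, 0]],
])

```text
time: 13.05
eef_pos: [0.5775, -0.1912, 0.0291]
ee_rot: [179.9, 0.0, -172.5]
ft_force: [0.3, 0.4, -1.2]
grip_width: 0.0151
```

Emit:
play_rows([
  [[0, 0, -0.003, 0, 0, 0], [0, 0, -0.005, 0, 0, 0], [0, 0, -0.005, 0, 0, 0]],
])

```text
time: 13.42
eef_pos: [0.5775, -0.1912, 0.0281]
ee_rot: [179.9, 0.0, -172.5]
ft_force: [-0.1, -0.3, -0.6]
grip_width: 0.0151
```

Emit:
play_rows([
  [[0, 0, -0.004, 0, 0, 0], [0, 0, -0.006, 0, 0, 0], [0, 0, -0.006, 0, 0, 0]],
])

```text
time: 13.8
eef_pos: [0.5776, -0.1912, 0.028]
ee_rot: [179.9, 0.0, -172.5]
ft_force: [-4.1, 0.4, 7.7]
grip_width: 0.0152
```

```bash
python3 - <<'E'
from h import *
p,d,m=snap('wrist','w8');s=manip.observe();print(s['eef_pos'],s['ft_force'])
E
```

```text
[ 0.57758469 -0.19123153  0.02802932] [-4.054629    2.81261728  6.93831768]
```

View pics/w8.png

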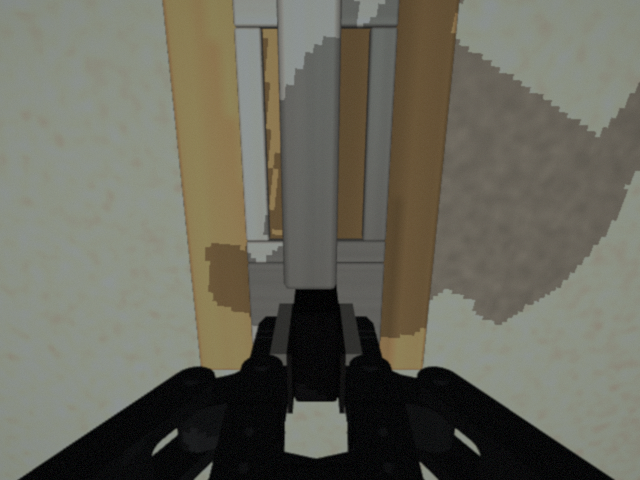

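The badge rests on the block (7 N contact). I release and rise.

Emit:
play_rows([
  [[0, 0, 0.005, 0, 0, 0], [0, 0, 0.005, 0, 0, 0], [0, 0, 0.005, 0, 0, 0], [0, 0, 0.005, 0, 0, 0], [0, 0, 0.005, 0, 0, 0], [0, 0, 0.005, 0, 0, 0], [0, 0, 0.005, 0, 0, 0], [0, 0, 0.005, 0, 0, 0]],
], grip=50)

```text
time: 14.85
eef_pos: [0.5774, -0.1912, 0.0277]
ee_rot: [179.9, 0.0, -172.5]
ft_force: [-1.5, 1.1, 0.8]
grip_width: 0.0502
```

Emit:
play_rows([
  [[0, 0, 0.05, 0, 0, 0], [0, 0, 0.15, 0, 0, 0], [0, 0, 0.3, 0, 0, 0], [0, 0, 0.5, 0, 0, 0], [0.05, 0, 0.7, 0, 0, 0], [0.1, 0, 0.8, 0, 0, 0], [0.1, 0, 0.8, 0, 0, 0]],
])

```text
time: 15.72
eef_pos: [0.5986, -0.1915, 0.1913]
ee_rot: [-179.9, 0.3, -172.4]
ft_force: [0.5, -0.2, -0.5]
grip_width: 0.0495
```

```bash
python3 - <<'E'
from h import *
p,d,m=snap('wrist','w9');s=manip.observe();print(s['eef_pos'],s['ft_force'],s['time'])
C=cloud(d,m)
p2,d2,m2=snap('scene','s9')
cv2.imwrite('pics/s9c.png',cv2.resize(p2[220:400,180:380],None,fx=3.3,fy=3.3,interpolation=cv2.INTER_CUBIC)[:,:,::-1])
E
```

```text
[ 0.59765638 -0.19128116  0.18897661] [-0.53295287  0.20672721 -0.16676502] 15.775
```

View pics/w9.png

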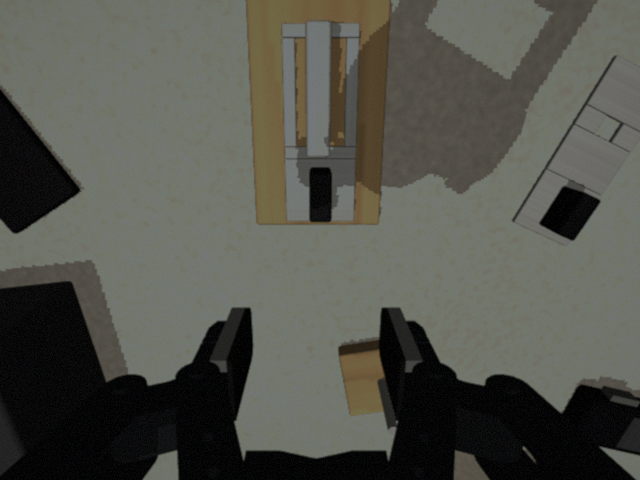

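View pics/s9c.png

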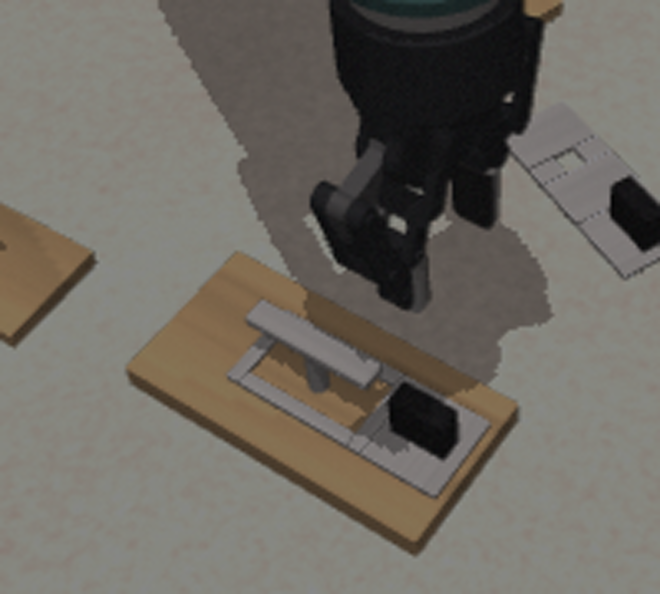

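The badge lies flat on the block with the post through its eye. A quick numeric check, then I hand in.

```bash
python3 - <<'E'
from h import *
p,d,m=load('w9')
e=np.array([ray(m,u,v,.023) for u,v in [(296,38),(346,38),(344,147),(297,147)]]);h=np.array([ray(m,u,v,.06) for u,v in [(306,21),(330,21),(329,155),(308,155)]])
a=np.array([.9912,.1323]);D=(e.mean(0)-h.mean(0))[:2];print('eye-head',D@a,D@[-a[1],a[0]])
C=cloud(d,m);print('plate z',[np.median(C[v0:v1,u0:u1,2]).round(4) for u0,u1,v0,v1 in[(286,293,50,130),(349,354,60,130),(290,305,195,215),(336,352,195,215)]])
manip.close_job()
E
```

```text
eye-head 0.0010054672227889608 0.0019533135736895897
plate z [np.float64(0.0206), np.float64(0.0207), np.float64(0.0206), np.float64(0.0207)]
the job is handed in; nothing more can be done
```

The long-eyed badge is signed on: it lies flat on the largest T-post's block, with its eye under the head. I gripped it by its black grip, tilted it 30°, and passed the far end of the eye under the head to the stem. Then I levelled it, centred it, lowered it onto the block and let go.

**Last checks, just before hand-in:**
- **Centring:** the eye's centre is about 1 mm along and 2 mm across from the head's centre.
- **Flatness:** the plate reads 20.6–20.7 mm high at four spots, so it is level. I expected 23 mm. I put the gap down to a depth bias, because the head top also read about 2.7 mm low earlier.
- **Contact:** the gripper is open, about 16 cm above the badge and touching nothing. The highest force I saw was about 9 N, when the badge met the block.
- **Time:** about 16 s of the 45 s allowed.

No check failed.

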